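# Balance the press lever over its cleared bed

### The job

The strainer basket is standing on the bed of the hand press: first hang it by its arched handle on the hook stand and let go of it, so the bed is clear. Then pick up the press lever by its balance point (not its middle) and hold it still and level about 5 cm above the bed's pivot pin, with the hole of the boss straight over the pin and the black grip end over the forked rest, ready to be lowered. Finish while still holding the lever there in the air, and leave the other things on the table where they are.

Things in the scene. Friction and masses are not known exactly. Their poses are not given: they have to be found in the camera images.
- bed: Fixed bed of a hand press: grey plate 190 x 70 x 18 mm flat on the table; origin at the centre of its underside, x along its length, z up. Upright steel pivot pin near the +x end, small forked rest near the -x end. At yaw 0 the pin end is away from the robot. Either bed or lever lies nearer the hook stand; all are turned by up to 0.3 rad.
- bed_pin (a point): Centre of the top of the pivot pin (14 mm diameter): 80 mm from the bed's centre along its +x, 46 mm above the table.
- bed_rest (a point): Middle of the grey forked rest (22 x 44 mm), level with its prong tops: 80 mm from the bed's centre along its -x, 46 mm above the table.
- lever: Loose lever, 0.36 to 0.56 kg, 210 mm long, lying flat: dark steel ring boss at the +x end, straight bar 16 mm wide (flat upright sides, z 6 to 28 mm), black round grip (24 mm diameter, 40 mm long) at the -x end. Origin on the underside right below the balance point, which lies on the bar 50 mm from the hole's centre (the lever's middle is 30 mm farther on). x from grip to boss, z up.
- lever_bore (a point): Centre of the upright 20 mm through hole in the boss (50 mm diameter, 34 mm tall), at the lever's underside: 50 mm from the lever's origin along its +x.
- lever_grip (a point): Point at the lever's underside below the black grip: 110 mm from the lever's origin along its -x. It is 160 mm from the hole's centre, as the rest is from the pin.
- hook: Fixed hook stand at the left: foot plate 125 x 70 x 10 mm, upright 8 mm rod at +75 mm along its x, 166 mm high; from its top an 8 mm prong runs level along the stand's -x (towards the robot at yaw 0), centre line 170 mm above the table, from +67 to -28 mm, then turns up to a tip at -40 mm, 184 mm above the table. Origin on the table below the middle of the prong, z up.
- hook_mid (a point): Top of the prong above the stand's origin, 174 mm above the table: where the basket's handle should come to rest.
- basket: Loose round steel wire basket, 0.12 to 0.19 kg, 65 mm diameter, 46 mm tall, with an upright fixed arched handle of 6 mm wire across it, in its y-z plane, 62 mm wide. Seen along x, the opening below the arch runs from z 46 to 92 mm. On top of the arch a black square grip post. Origin at the centre of the underside, z up; stands amid the bed, 18 mm above the table.
- basket_bail (a point): Underside of the arch at its top, 92 mm above the basket's underside.
- basket_grip (a point): Centre of the black grip post (14 x 14 mm, upright, z 97 to 133 mm, sides along the basket's x and y), 115 mm above the basket's underside.
- mortar: Bystander: brass mortar, 93 mm diameter, 84 mm tall, on the table. Leave it alone.
- weight_200: Bystander: brass balance weight, 34 mm diameter, 44 mm tall, on the table. Leave it alone.
Not all that is in view belongs to the job. What is shaped like the basket but green is not meant.

How it is judged:
By the outcome, as a careful person would: the job done as asked, in the order asked, and still so for the second after the job is handed in, while the arm keeps its last pose, push and grip.
It also fails if it takes over 64 s, if anything falls off the work surface, if the arm or the gripper's body presses on something with over 40 N, if the wrist force passes 120 N, or if a joint passes its speed limit or range.

### The arm

A 6-joint arm with a two-finger parallel gripper is mounted at the origin on a cart in front of the work surface, level with it; the furniture and walls round the work are solid. World frame = base frame: x ahead of the robot, y to its left, z up, the work surface at z = 0. Lengths are in m, angles in degrees, forces in N, time in s.
With the tool pointing down it reaches from about 0.375 to 0.9 m from the base axis. Payload 3.1 kg.
Tool frame: the origin (TCP) lies between the finger pads; the fingertips stand 11 mm ahead of it and the grasp point (between the pads) lies 8 mm behind it; z points along the fingers, y is the line along which they close (so a half turn about z gives the same grasp; the last joint's range is limited). The gripper opens to 87 mm and grips with 3 to 60 N. Pads are 19 mm wide; open, the fingers measure 117 mm over their backs; the gripper's body (75 mm by 190 mm) begins 51 mm behind the grasp point.
Start: joints at [53.199, 30.224, 82.088, -0, 67.689, -10.227], TCP at [0.28, 0.559, 0.234] pointing down, gripper open.
Joint ranges: [-176.69, 176.69], [-43.24, 126.21], [12.49, 139.97], [-82, 262], [0, 151.66], [-163.58, 163.58]. Speed limits (degrees/s): [159.86, 159.86, 180, 180, 180, 180].

### API

Orientations are given as a 3x3 rotation matrix whose columns are the frame's x, y, z axes.
In Python, from rig import bot, viewer, workorder, nets gives the robot as it stands. The module is installed in compiled form; this text tells all that it offers.
- The arm moves only by the tool move_arm, never from a script. Its argument "increments" is a list of rows, each a list of 7 numbers: the shift along the tool's x, y, z normalised to -1 to 1, where 1 is 0.3 m, then the turn, a rotation vector about the tool's x, y, z normalised to -1 to 1, where 1 is pi rad, then the opening, from 0 (shut) to 1 (fully open). In form: [[tx, ty, tz, wx, wy, wz, grip], ...]. A call has 1 to 10 rows; each row is the pose to reach, as a shift and turn from the pose commanded when the call began, along the tool's axes at that moment, turning the shorter way round; what a row does not reach only later rows make up. A row lasts 1/12 s, in which the tool goes at most 41.7 mm and 7.16 degrees, less where a joint would pass 70% of its speed; a pose out of reach is approached as far as the arm can. A call with a number of a shift or a turn outside -1 to 1 is refused whole. A call with a gripper value outside its range is refused whole. The fingers move at their own pace and stop on an object; the grip force is fixed at half the most. Time passes only in rows, so rows that repeat a pose let the fingers close. It gives the time, the measured TCP pose, the force, the opening and the grip force at its end, in the units of the state.
- bot.read_state(): the state, without advancing time (a new reading comes with each control period).
- viewer.capture(name): name is "side" or "top"; returns a dict with "image" (420x560x3 uint8, blue, green, red), "K" (3x3 intrinsics, pixels), "eye" and "orientation" of the camera in the world. Camera axes: x right, y up, looking along -z (the intrinsics and any distortion apply to the point x, -y, -z); pixel columns grow to the right and rows downward; lengths in m; the calibration is good to about 2 mm. A picture is of the moment at which its call begins. There is no depth.
- workorder.hand_in(): hands the job in; it is judged then, once.
Trained networks look in the newest picture that a camera, given by its name, has taken for a name from the list of things; names that differ only in an ending like _2 or _b are one class to them, and where a whole thing is asked for, a point or a joint stands for the part that bears it (a point fixed in the world has none). Each returns a list of dicts, best first, with "conf" (0 to 1); they miss things now and then, are a little off and sometimes report something else, mostly with a low value. They report only what shows in the picture. A call takes as long as a camera call. They do not tell look-alikes from the thing itself.
- nets.find_in(camera, thing): "location" ([column, row] in pixels, amid what is visible of it).
The state is a dict: "time_s": time; "joint_positions": joint angles; "qvel": joint speeds; "tau": joint torques, N m; "position": TCP position; "tcp_rot": TCP orientation; "force": force on the tool from outside, world axes, zero at the start; "moment": the same for the moment, N m; "opening": opening from 0.0 (shut) to 1.0 (fully open); "grasp_force": force on a finger pad.
Only numpy, scipy, OpenCV 4.12 (cv2) and the standard library are available. Lean on these libraries where they do the work, as an engineer would, in place of code of your own. Each camera call takes 0.05 s, during which the arm holds its last target. There are 200 camera calls.

## Working session

There is one attempt and no reset: what is moved stays moved. The work goes in short steps, Python scripts to look and compute and a tool call to move; the robot and the scene stay as the last step left them, time stands still between calls to the robot, and variables do not carry over. Pictures are saved under pics/ and viewed, at most 10 in all, crops included, and the job is handed in when it is done.

Besides the shell and the picture viewer there is one more tool, called after ">>>" as name(argument=value, ...) on one line, values as JSON. move_arm: Moves the arm, as the interface text tells. Its arguments: {"type":"object","properties":{"increments":{"type":"array"}},"required":["increments"]}

```bash
mkdir -p pics; cat > h.py <<'E'
import numpy as np, cv2
from rig import bot, viewer, workorder, nets
def cap(n,save=None):
    c=viewer.capture(n)
    if save: cv2.imwrite(f'pics/{save}.png',c['image'])
    return c
def proj(c,p):
    q=np.array(c['orientation']).T@(np.array(p,float)-np.array(c['eye'])); q=np.array([q[0],-q[1],-q[2]])
    u=np.array(c['K'])@(q/q[2]); return u[:2]
def ray(c,px):
    d=np.linalg.inv(np.array(c['K']))@np.array([px[0],px[1],1.]); d=np.array([d[0],-d[1],-d[2]])
    return np.array(c['eye']),np.array(c['orientation'])@d
def atz(c,px,z):
    e,d=ray(c,px); return e+d*(z-e[2])/d[2]
E
python3 - <<'E'
from h import *
np.set_printoptions(precision=4,suppress=True)
zs=dict(bed=.018,bed_pin=.046,bed_rest=.046,lever=.02,lever_bore=.034,lever_grip=.024,hook=.01,hook_mid=.174,basket=.04,basket_bail=.11,basket_grip=.133,mortar=.05,weight_200=.03)
for n in ['top','side']:
    c=cap(n,n+'0'); print(n,c['eye'],c['K'][0],[k for k in c.keys()])
    for t,z in zs.items():
        for r in nets.find_in(n,t)[:3]: print(t,round(r['conf'],2),np.array(r['location']),atz(c,r['location'],z)[:2])
E
```

```text
top [0.4264 0.0198 1.3497] [472.3591   0.     278.2836] ['image', 'K', 'eye', 'orientation']
bed 0.63 [250.4 231.1] [0.5103 0.1056]
bed_pin 0.85 [249.8 257.2] [0.4368 0.1032]
bed_rest 0.82 [247.  255.6] [0.441  0.1111]
bed_rest 0.67 [192.  189.5] [0.6209 0.2704]
lever 0.75 [300.8 248.3] [ 0.4652 -0.0374]
lever_bore 0.75 [301.1 250.9] [ 0.4576 -0.0378]
lever_grip 0.58 [299.6 250.2] [ 0.4597 -0.034 ]
hook 0.92 [188.8 188.7] [0.6283 0.2866]
hook_mid 0.74 [185.9 191.9] [0.5953 0.2609]
basket 0.8 [187.1 144.5] [0.7504 0.2912]
basket 0.72 [245.5 244.4] [0.4717 0.1166]
basket_bail 0.77 [246.6 244.5] [0.4691 0.1085]
basket_bail 0.65 [184.8 144.4] [0.7332 0.2829]
basket_bail 0.32 [189.1 189.2] [0.6119 0.2658]
basket_grip 0.88 [183.8 145.1] [0.7256 0.2806]
basket_grip 0.66 [247.2 243.5] [0.4709 0.1054]
mortar 0.55 [391.3 277.7] [ 0.3905 -0.2837]
weight_200 0.42 [352.2 273.9] [ 0.3977 -0.1804]
side [ 0.2289 -0.7067  0.7809] [427.6591   0.     278.0332] ['image', 'K', 'eye', 'orientation']
bed 0.67 [239.7 226.6] [0.458 0.087]
bed_pin 0.66 [237.3 224.4] [0.4466 0.0678]
bed_pin 0.41 [265.4 343.3] [ 0.3914 -0.2751]
bed_rest 0.73 [233.9 227.7] [0.4348 0.0593]
bed_rest 0.19 [240.2 210.9] [0.47  0.115]
lever 0.68 [262.7 264.2] [ 0.4669 -0.0598]
lever_bore 0.92 [262.  262.3] [ 0.4631 -0.0656]
lever_grip 0.6 [260.3 260.6] [ 0.4644 -0.0504]
hook 0.85 [263.3 174.1] [0.6024 0.294 ]
hook 0.52 [236.9 224.2] [0.4565 0.1069]
hook_mid 0.57 [259.6 171.2] [0.5188 0.0956]
basket 0.75 [242.3 212.6] [0.4749 0.1131]
basket 0.59 [309.3 138.9] [0.8005 0.3861]
basket_bail 0.92 [240.  210.3] [0.4492 0.0457]
basket_grip 0.56 [242.  206.8] [0.45   0.0302]
basket_grip 0.5 [309.4 137.3] [0.7328 0.2569]
basket_grip 0.19 [235.1 223.7] [ 0.4169 -0.0199]
mortar 0.63 [266.7 342. ] [ 0.3938 -0.2758]
weight_200 0.64 [249.6 312.7] [ 0.39   -0.1859]
```

View pics/top0.png

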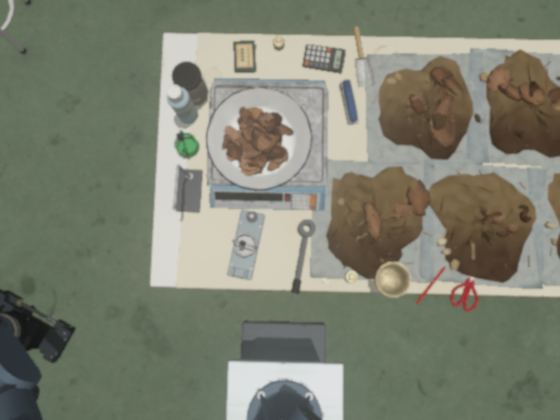

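View pics/side0.png

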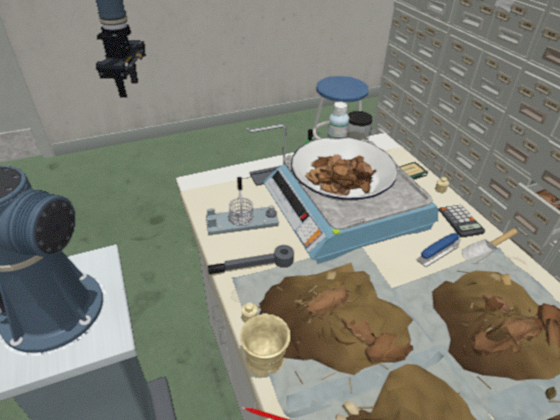

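The top view shows the bed with the basket at about (246,245), the lever boss at (306,228) and its grip at (297,286), and the hook stand at (188,190). The green decoy is at (187,145). The side view has the basket at (241,210), the boss at (284,256) and the hook prong at (248–285,128).

```bash
python3 - <<'E'
import cv2
a=cv2.imread('pics/top0.png')[160:300,165:325]; cv2.imwrite('pics/tc.png',cv2.resize(a,None,fx=4,fy=4,interpolation=cv2.INTER_CUBIC))
a=cv2.imread('pics/side0.png')[115:285,190:325]; cv2.imwrite('pics/sc.png',cv2.resize(a,None,fx=3.5,fy=3.5,interpolation=cv2.INTER_CUBIC))
E
```

```text
(no output)
```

View pics/tc.png

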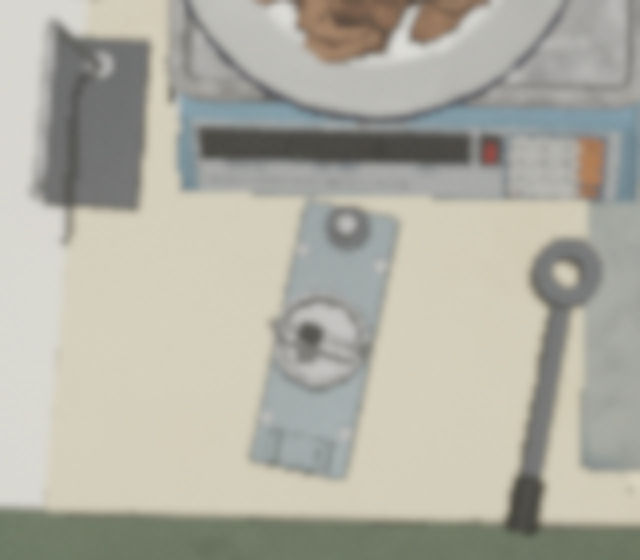

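View pics/sc.png

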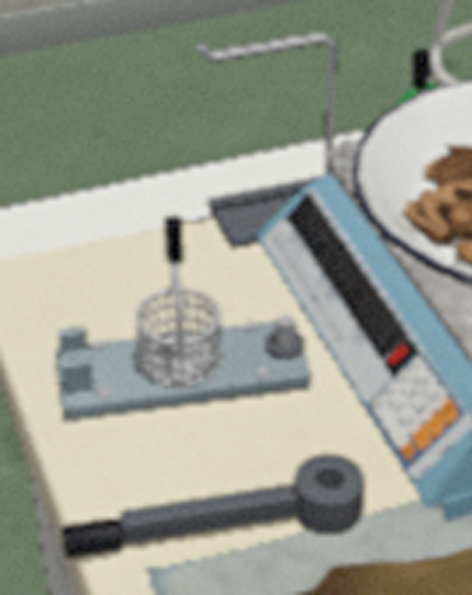

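The crops show the bed corners, pin, basket post and arch ends, the hook rod (its base at crop (103,65)), the prong as a faint line from (52,25) to (35,195), and the lever. The dark line at (68–85) is the prong's shadow. I'll now fit poses to these points.

```bash
cat > fit.py <<'E'
from h import *
from scipy.optimize import least_squares
np.set_printoptions(precision=4,suppress=True)
C={n:cap(n) for n in ['top','side']}
T=lambda x,y:('top',[(x+.5)/4-.5+165,(y+.5)/4-.5+160])
S=lambda x,y:('side',[(x+.5)/3.5-.5+190,(y+.5)/3.5-.5+115])
def W(p,l,z0=0): c,s=np.cos(p[2]),np.sin(p[2]); return [p[0]+c*l[0]-s*l[1],p[1]+s*l[0]+c*l[1],l[2]+z0]
def fit(name,obs,g):
    f=lambda p:np.concatenate([proj(C[n],W(p,l))-px for l,(n,px) in obs])
    r=least_squares(f,g,loss='soft_l1'); print(name,r.x,'\n',r.fun.reshape(-1,2).round(1).tolist()); return r.x
fit('bed',[((.095,.035,.018),T(307,202)),((.095,-.035,.018),T(399,217)),((-.095,-.035,.018),T(347,478)),((-.095,.035,.018),T(249,461)),
 ((.08,0,.046),T(347,225)),((.08,0,.046),S(286,324)),((-.095,-.035,.018),S(65,410)),((.095,-.035,.018),S(308,380))],[.48,.1,-.2])
fit('lever',[((.05,0,.034),T(567,273)),((-.135,0,.015),T(522,533)),((.05,0,.034),S(331,478)),((-.135,0,.018),S(66,541))],[.45,-.03,-.2])
b=fit('basket',[((0,0,.151),T(311,330)),((0,.031,.07),T(273,322)),((0,-.031,.07),T(366,350)),((0,0,.151),S(174,220)),((0,0,.115),S(174,262)),((0,0,.018),S(178,375))],[.47,.1,-.2])
fit('hook',[((.075,0,.01),T(103,67)),((.075,0,.17),T(54,24)),((-.04,0,.184),T(36,196)),((.0625,-.035,.01),T(150,40)),((-.0625,-.035,.01),T(137,210)),
 ((.075,0,.17),S(332,40)),((-.028,0,.17),S(212,56)),((-.04,0,.184),S(201,44)),((.075,0,.01),S(328,178))],[.6,.27,0])
E
python3 fit.py
```

```text
bed [ 0.473   0.1161 -0.1794] 
 [[-0.2, -1.2], [1.0, -0.0], [0.0, 1.1], [0.0, 0.2], [0.2, -0.3], [-0.4, -0.6], [-1.3, 0.1], [1.4, -0.8]]
lever [ 0.4754 -0.0444 -0.1444] 
 [[0.1, -1.1], [0.3, -0.2], [-0.2, 0.1], [-0.8, -0.2]]
basket [ 0.4723  0.1168 -0.2693] 
 [[-0.1, 0.5], [0.8, 0.3], [-0.5, -0.0], [-0.3, 0.6], [0.4, 0.1], [0.8, -3.6]]
hook [ 0.5917  0.2869 -0.0194] 
 [[-0.6, -0.8], [-0.3, -1.5], [-0.1, -0.2], [-0.5, 10.7], [0.1, 11.5], [0.5, -0.6], [0.5, 1.0], [-0.6, 0.8], [0.3, 5.7]]
```

```bash
cat >> h.py <<'E'
from scipy.spatial.transform import Rotation as Ro
np.set_printoptions(precision=4,suppress=True)
def plan(*targets):
    "targets: (x,y,z,yaw of tool-y minus 90deg, grip) -> rows from the current pose"
    s=bot.read_state(); R0=np.array(s['tcp_rot']); p0=np.array(s['position'])
    print('t',round(s['time_s'],2),'pos',p0,'F',np.array(s['force']).round(1),'M',np.array(s['moment']).round(2),'open',round(s['opening'],3),'g',s['grasp_force'],'yaw',np.arctan2(-R0[0,1],R0[1,1]),'tilt',R0[:2,2])
    for x,y,z,w,g in targets:
        ty=np.array([-np.sin(w),np.cos(w),0]); ty=ty if ty@R0[:,1]>0 else -ty
        Rt=np.column_stack([np.cross(ty,[0,0,-1]),ty,[0,0,-1]])
        d=R0.T@(np.array([x,y,z])-p0)/.3; r=Ro.from_matrix(R0.T@Rt).as_rotvec()/np.pi
        print(np.r_[d,r,g].round(4).tolist())
E
python3 - <<'E'
from h import *
plan((.38,.34,.25,-.27,1),(.472,.117,.24,-.27,1),(.472,.117,.131,-.27,1))
E
```

```text
t 1.5 pos [0.2795 0.559  0.2335] F [-0.2 -0.8 -0.6] M [-0.   -0.02 -0.02] open 0.995 g 0.0 yaw -0.4637972173462458 tilt [-0. -0.]
[-0.626, -0.503, -0.0549, -0.0, -0.0, -0.0617, 1.0]
[-1.2328, -1.0306, -0.0215, -0.0, -0.0, -0.0617, 1.0]
[-1.2328, -1.0306, 0.3418, -0.0, -0.0, -0.0617, 1.0]
```

>>> move_arm(increments=[[-0.626, -0.503, -0.055, 0, 0, -0.0617, 1], [-0.626, -0.503, -0.055, 0, 0, -0.0617, 1], [-0.626, -0.503, -0.055, 0, 0, -0.0617, 1], [-0.626, -0.503, -0.055, 0, 0, -0.0617, 1], [-0.626, -0.503, -0.055, 0, 0, -0.0617, 1], [-0.626, -0.503, -0.055, 0, 0, -0.0617, 1], [-0.98, -0.82, -0.03, 0, 0, -0.0617, 1], [-0.98, -0.82, -0.03, 0, 0, -0.0617, 1], [-0.98, -0.82, -0.03, 0, 0, -0.0617, 1], [-0.98, -0.82, -0.03, 0, 0, -0.0617, 1]])

```text
time_s: 2.33
position: [0.434, 0.2036, 0.2427]
tcp_rot: [[-0.963, 0.27, 0.001], [0.27, 0.963, -0.002], [-0.002, -0.001, -1.0]]
force: [-0.7, 0.2, -0.4]
opening: 1.001
grasp_force: 0.0
```

```bash
python3 - <<'E'
from h import *
plan((.472,.117,.19,-.27,1),(.472,.117,.131,-.27,1))
E
```

```text
t 2.33 pos [0.434  0.2036 0.2427] F [-0.7  0.2 -0.4] M [ 0.02 -0.06  0.02] open 1.001 g 0.0 yaw -0.27291248116017014 tilt [ 0.0012 -0.0016]
[-0.1994, -0.2438, 0.1761, -0.0004, 0.0005, -0.0009, 1.0]
[-0.1991, -0.2435, 0.3728, -0.0004, 0.0005, -0.0009, 1.0]
```

>>> move_arm(increments=[[-0.2, -0.244, 0.08, 0, 0, 0, 1], [-0.2, -0.244, 0.176, 0, 0, 0, 1], [-0.2, -0.244, 0.176, 0, 0, 0, 1], [-0.2, -0.244, 0.176, 0, 0, 0, 1], [-0.2, -0.244, 0.25, 0, 0, 0, 0.6], [-0.2, -0.244, 0.31, 0, 0, 0, 0.6], [-0.2, -0.244, 0.35, 0, 0, 0, 0.6], [-0.2, -0.244, 0.373, 0, 0, 0, 0.6], [-0.2, -0.244, 0.373, 0, 0, 0, 0.6], [-0.2, -0.244, 0.373, 0, 0, 0, 0.6]])

```text
time_s: 3.17
position: [0.4709, 0.1214, 0.131]
tcp_rot: [[-0.964, 0.266, 0.0], [0.266, 0.964, 0.0], [-0.0, 0.0, -1.0]]
force: [0.1, 0.4, -0.4]
opening: 0.647
grasp_force: 0.0
```

```bash
python3 - <<'E'
from h import *
plan((.472,.117,.131,-.27,.6))
a=cap('top')['image'][190:280,205:290]; b=cap('side')['image'][150:240,190:290]
f=lambda i:cv2.resize(i,(400,380),interpolation=cv2.INTER_CUBIC)
cv2.imwrite('pics/g1.png',np.hstack([f(a),f(b)]))
E
```

```text
t 3.17 pos [0.4709 0.1214 0.131 ] F [ 0.1  0.4 -0.4] M [-0.02  0.04  0.02] open 0.647 g 0.0 yaw -0.2694213329242863 tilt [0.0002 0.0001]
[-0.0075, -0.013, -0.0, 0.0001, 0.0001, 0.0002, 0.6]
```

View pics/g1.png

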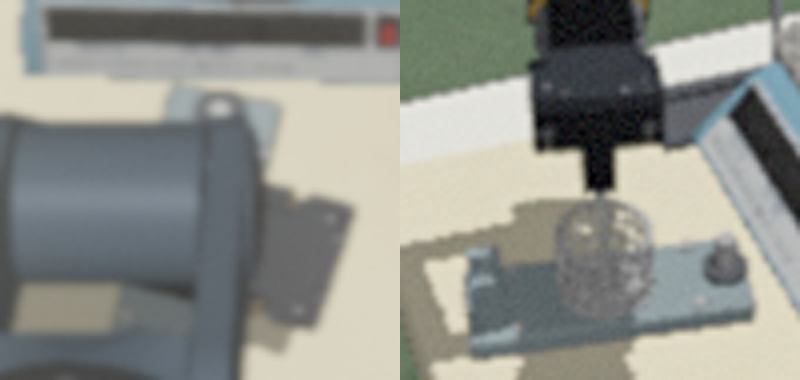

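In the right half, the fingers at about (598,170) straddle the post directly above the arch, and the basket is upright. I'll correct by 4 mm and close.

>>> move_arm(increments=[[-0.005, -0.013, 0, 0, 0, 0, 0.6], [-0.005, -0.013, 0, 0, 0, 0, 0], [-0.005, -0.013, 0, 0, 0, 0, 0], [-0.005, -0.013, 0, 0, 0, 0, 0], [-0.005, -0.013, 0, 0, 0, 0, 0], [-0.005, -0.013, 0, 0, 0, 0, 0], [-0.005, -0.013, 0, 0, 0, 0, 0], [-0.005, -0.013, 0, 0, 0, 0, 0], [-0.005, -0.013, 0, 0, 0, 0, 0], [-0.005, -0.013, 0, 0, 0, 0, 0]])

```text
time_s: 4.1
position: [0.4709, 0.1167, 0.1304]
tcp_rot: [[-0.964, 0.267, -0.001], [0.267, 0.964, -0.0], [0.001, -0.0, -1.0]]
force: [0.8, -0.4, -2.3]
opening: 0.157
grasp_force: 29.9
```

```bash
python3 - <<'E'
from h import *
# hook frame (.592,.287,-.02). bail z = tcp z - .131 +.110
x,y,w=.592,.287,-.02
h=lambda d:(x+d*np.cos(w),y+d*np.sin(w))
plan((.472,.117,.23,-.27,0),(*h(-.10),.23,w,0))
E
```

```text
t 4.1 pos [0.4709 0.1167 0.1304] F [ 0.8 -0.4 -2.3] M [-0.02  0.03 -0.05] open 0.157 g 29.923209077096544 yaw -0.2698583251678685 tilt [-0.0007 -0.0001]
[-0.0031, 0.0017, -0.3319, -0.0001, -0.0002, 0.0, 0.0]
[0.0854, 0.5721, -0.332, -0.0001, -0.0002, -0.0795, 0.0]
```

>>> move_arm(increments=[[0, 0, -0.1, 0, 0, 0, 0], [0, 0, -0.22, 0, 0, 0, 0], [0, 0, -0.288, 0, 0, 0, 0], [0.02, 0.12, -0.288, 0, 0, -0.02, 0], [0.04, 0.24, -0.288, 0, 0, -0.04, 0], [0.06, 0.36, -0.288, 0, 0, -0.06, 0], [0.075, 0.48, -0.288, 0, 0, -0.0795, 0], [0.085, 0.55, -0.288, 0, 0, -0.0795, 0], [0.085, 0.572, -0.288, 0, 0, -0.0795, 0], [0.085, 0.572, -0.288, 0, 0, -0.0795, 0]])

```text
time_s: 4.93
position: [0.4922, 0.2904, 0.2166]
tcp_rot: [[-1.0, 0.018, -0.0], [0.018, 1.0, -0.0], [0.0, -0.0, -1.0]]
force: [-0.2, -1.2, -1.2]
opening: 0.158
grasp_force: 30.0
```

```bash
python3 - <<'E'
from h import *
x,y,w=.592,.287,-.02
h=lambda d:(x+d*np.cos(w),y+d*np.sin(w))
plan((*h(-.10),.2165,w,0),(*h(0),.2165,w,0),(*h(0),.196,w,0))
a=cap('top')['image'][140:280,155:275]; b=cap('side')['image'][80:220,190:310]
f=lambda i:cv2.resize(i,(400,467),interpolation=cv2.INTER_CUBIC)
cv2.imwrite('pics/g2.png',np.hstack([f(a),f(b)]))
E
```

```text
t 4.93 pos [0.4922 0.2904 0.2166] F [-0.2 -1.2 -1.2] M [0.06 0.01 0.01] open 0.158 g 29.999806392006576 yaw -0.017524648093264764 tilt [-0.0002 -0.0001]
[0.0004, -0.0046, 0.0002, -0.0, -0.0001, 0.0008, 0.0]
[-0.3329, -0.0054, 0.0001, -0.0, -0.0001, 0.0008, 0.0]
[-0.333, -0.0054, 0.0685, -0.0, -0.0001, 0.0008, 0.0]
```

View pics/g2.png

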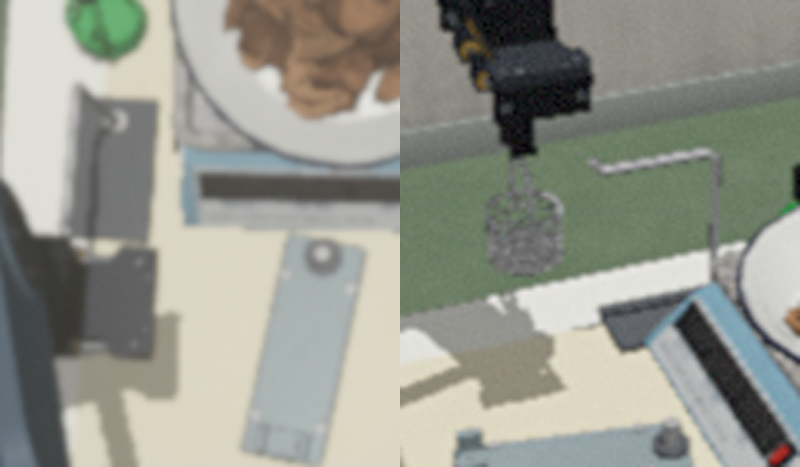

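On the right, the basket is held upright with its arch top at about (517,162), level with the hook tip at (593,163). I'll thread it on slowly.

>>> move_arm(increments=[[-0.03, -0.005, 0, 0, 0, 0, 0], [-0.07, -0.005, 0, 0, 0, 0, 0], [-0.11, -0.005, 0, 0, 0, 0, 0], [-0.15, -0.005, 0, 0, 0, 0, 0], [-0.19, -0.005, 0, 0, 0, 0, 0], [-0.23, -0.005, 0, 0, 0, 0, 0], [-0.27, -0.005, 0, 0, 0, 0, 0], [-0.31, -0.005, 0, 0, 0, 0, 0], [-0.333, -0.005, 0, 0, 0, 0, 0], [-0.333, -0.005, 0, 0, 0, 0, 0]])

```text
time_s: 5.87
position: [0.5944, 0.2836, 0.217]
tcp_rot: [[-1.0, 0.023, 0.002], [0.023, 1.0, -0.0], [-0.002, -0.0, -1.0]]
force: [0.7, -0.1, -1.3]
opening: 0.16
grasp_force: 30.0
```

```bash
python3 - <<'E'
from h import *
plan((.592,.287,.1965,-.02,0))
a=cap('top')['image'][130:250,150:270]; b=cap('side')['image'][80:200,210:330]
f=lambda i:cv2.resize(i,(400,400),interpolation=cv2.INTER_CUBIC)
cv2.imwrite('pics/g3.png',np.hstack([f(a),f(b)]))
E
```

```text
t 5.87 pos [0.5944 0.2836 0.217 ] F [ 0.7 -0.1 -1.3] M [ 0.07  0.06 -0.05] open 0.16 g 29.999554683454335 yaw -0.022996666950609736 tilt [ 0.0015 -0.0001]
[0.0084, 0.0112, 0.0682, -0.0, 0.0005, -0.001, 0.0]
```

View pics/g3.png

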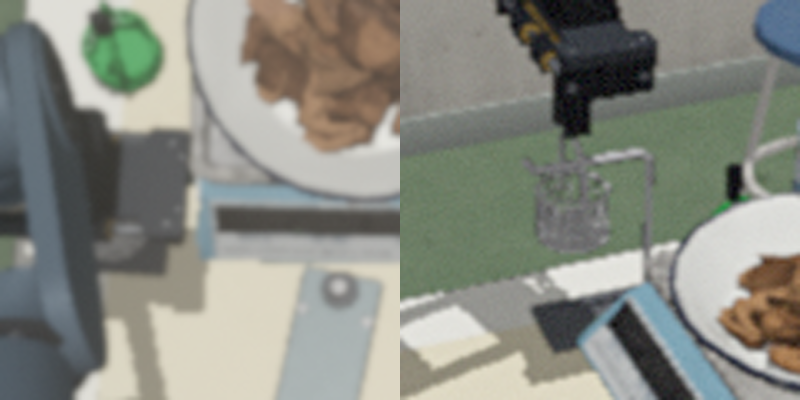

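The prong now runs through the arch (tip at (530,165), rod at (650,155)) with no contact force. I'll lower it.

>>> move_arm(increments=[[0.006, 0.009, 0.02, 0, 0, 0, 0], [0.006, 0.009, 0.04, 0, 0, 0, 0], [0.006, 0.009, 0.055, 0, 0, 0, 0], [0.006, 0.009, 0.065, 0, 0, 0, 0], [0.006, 0.009, 0.07, 0, 0, 0, 0], [0.006, 0.009, 0.073, 0, 0, 0, 0], [0.006, 0.009, 0.073, 0, 0, 0, 0]])

```text
time_s: 6.55
position: [0.5903, 0.2882, 0.1949]
tcp_rot: [[-1.0, 0.02, -0.0], [0.02, 1.0, -0.0], [0.0, -0.0, -1.0]]
force: [0.2, 0.3, 0.1]
opening: 0.158
grasp_force: 30.0
```

>>> move_arm(increments=[[0, 0, 0.002, 0, 0, 0, 0], [0, 0, 0.002, 0, 0, 0, 0.25], [0, 0, 0.002, 0, 0, 0, 0.4], [0, 0, 0.002, 0, 0, 0, 0.6], [0, 0, 0.002, 0, 0, 0, 0.6], [0, 0, 0.002, 0, 0, 0, 0.6], [0, 0, -0.05, 0, 0, 0, 0.6], [0, 0, -0.12, 0, 0, 0, 0.6], [0, 0, -0.22, 0, 0, 0, 0.6], [0, 0, -0.3, 0, 0, 0, 0.6]])

```text
time_s: 7.38
position: [0.5906, 0.2882, 0.2866]
tcp_rot: [[-1.0, 0.02, 0.0], [0.02, 1.0, 0.0], [-0.0, 0.0, -1.0]]
force: [-0.6, 0.4, 0.2]
opening: 0.587
grasp_force: 0.0
```

```bash
sed -i 's/^E$//' fit.py; python3 - <<'E'
from h import *
plan((.475,-.044,.26,-.144,1))
c=cap('top'); t=nets.find_in('top','basket')[:2]; print(t)
b=cap('side')['image']
print([ (r['conf'],r['location']) for r in nets.find_in('side','basket')[:2]])
f=lambda i:cv2.resize(i,(400,400),interpolation=cv2.INTER_CUBIC)
cv2.imwrite('pics/g4.png',np.hstack([f(b[80:200,210:330]),f(c['image'][190:310,220:340])]))
E
```

```text
t 7.38 pos [0.5906 0.2882 0.2866] F [-0.6  0.4  0.2] M [ 0.04 -0.05 -0.02] open 0.587 g 0.0 yaw -0.02023748272147117 tilt [0.0004 0.0001]
[0.3628, -1.1148, 0.0885, 0.0001, 0.0001, 0.0394, 1.0]
[{'location': [184.5, 205.1], 'conf': 0.62}, {'location': [184.6, 145.8], 'conf': 0.62}]
[(0.63, [259.0, 144.7]), (0.63, [311.9, 135.3])]
```

View pics/g4.png

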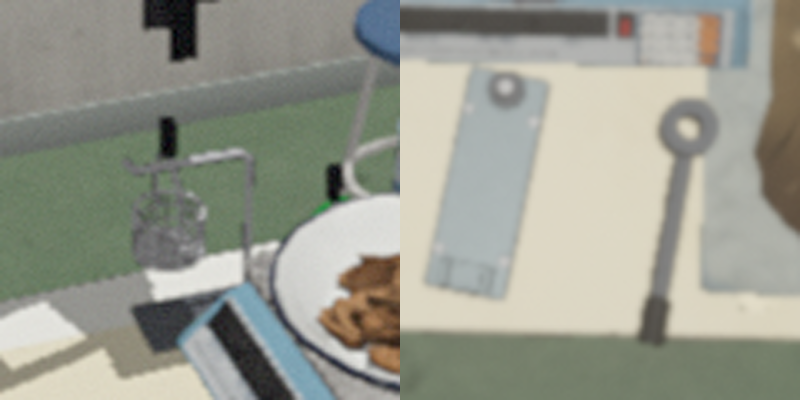

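The left half shows the basket hanging freely on the prong, released, with its post at (168,137). On the right, the bed is clear (pin at (506,88)) and the lever boss is at (688,126) with its grip end at (652,343).

```bash
cat > fit2.py <<'E'
exec(open('fit.py').read().split("fit('bed'")[0])
U=lambda x,y:('top',[(x-400+.5)/(10/3)-.5+220,(y+.5)/(10/3)-.5+190])
fit('bed',[((.095,.035,.018),T(307,202)),((.095,-.035,.018),T(399,217)),((-.095,-.035,.018),T(347,478)),((-.095,.035,.018),T(249,461)),
 ((.095,.035,.018),U(474,65)),((.095,-.035,.018),U(548,82)),((-.095,-.035,.018),U(503,298)),((-.095,.035,.018),U(426,284)),((.08,0,.046),U(506,87)),
 ((.08,0,.046),T(347,225)),((.08,0,.046),S(286,324)),((-.08,.022,.046),S(72,332))],[.48,.1,-.2])
l=fit('lever',[((.05,0,.034),T(567,273)),((.05,0,.034),U(688,126)),((-.135,0,.015),T(522,533)),((-.135,0,.015),U(652,343)),((.05,0,.034),S(331,478)),((-.135,0,.018),S(66,541))],[.45,-.03,-.2])
# independent: lever dark pixels in top image
im=C['top']['image']; g=im.max(2); m=np.zeros_like(g); m[215:296,288:320]=(g[215:296,288:320]<135)
n,lab,st,ce=cv2.connectedComponentsWithStats(m); k=1+np.argmax(st[1:,4]); ys,xs=np.where(lab==k)
P=np.array([atz(C['top'],(a,b),.026)[:2] for a,b in zip(xs,ys)])
d=np.array([np.cos(l[2]),np.sin(l[2])]); s=(P-l[:2])@d; t=(P-l[:2])@[-d[1],d[0]]
print('extent',s.min(),s.max(),len(s))
bar=(s<.02)&(s>-.13); print('line t(s)',np.polyfit(s[bar],t[bar],1),'boss t',t[s>.03].mean())
plan((.475,-.044,.26,l[2],1))
E
python3 fit2.py
```

```text
bed [ 0.4731  0.1162 -0.1782] 
 [[-0.3, -1.3], [0.9, -0.1], [0.0, 1.0], [0.0, 0.2], [-0.7, -0.3], [1.2, -0.5], [0.8, 1.1], [-0.6, 0.2], [0.0, -0.3], [0.1, -0.4], [-0.4, -0.6], [-0.3, -0.7]]
lever [ 0.4752 -0.0441 -0.1439] 
 [[-0.0, -1.0], [0.3, -0.5], [0.2, -0.1], [0.1, 0.2], [-0.4, 0.0], [-1.0, -0.3]]
extent -0.14380993058825894 0.06875659099666694 529
line t(s) [0.1579 0.0071] boss t 6.492554383162984e-06
t 7.68 pos [0.5896 0.2879 0.2838] F [-0.5  0.8  0.6] M [ 0.04 -0.02 -0.01] open 0.603 g 0.0 yaw -0.020220362026888206 tilt [-0.0026 -0.0007]
[0.3592, -1.1137, 0.0812, -0.0003, -0.0008, 0.0394, 1.0]
```

```bash
cat >> fit2.py <<'E'
for r in range(214,298,3): print(r,' '.join('%3d'%v for v in g[r,290:316]))
E
python3 fit2.py | tail -28
```

```text
214 219 220 219 219 219 218 218 217 218 218 218 218 218 218 218 218 218 219 218 218 215 206 187 177 175 174
217 218 218 219 219 218 218 218 218 218 218 219 218 218 218 218 217 217 217 217 217 214 205 187 178 177 176
220 218 218 218 218 218 218 218 218 218 216 210 200 183 162 151 146 142 143 144 147 152 161 167 174 176 175
223 219 218 218 218 217 218 217 212 200 176 150 132 128 129 127 125 123 122 123 125 129 130 132 141 156 170
226 219 219 219 219 218 217 210 190 155 131 128 129 140 164 188 196 191 176 155 129 117 124 128 130 135 152
229 218 219 219 219 218 214 200 166 131 124 127 129 138 162 190 208 215 213 198 164 131 125 129 130 136 154
232 219 218 219 219 219 217 210 191 157 127 120 124 128 130 132 139 145 146 141 134 131 130 132 141 158 172
235 219 220 220 219 220 219 219 216 210 194 169 139 119 114 115 121 124 126 129 131 135 147 163 174 178 180
238 220 219 219 220 220 220 220 219 219 218 210 188 149 125 124 125 134 163 193 207 203 188 182 180 180 178
241 220 220 219 220 220 220 219 219 219 215 198 161 129 124 127 132 149 181 208 214 206 189 179 177 176 174
244 220 220 220 220 
[... 1223 characters left out ...]
 219 219 219 219 219 218 213 203 191 178 172 171 172
280 219 215 196 155 105  87  86  88  90 104 145 187 211 219 220 219 220 219 219 219 219 219 218 218 218 218
283 215 199 160 107  84  83  87  87  86  98 140 185 210 218 219 220 220 220 219 219 219 218 219 219 218 219
286 214 194 146  94  81  84  87  85  86 117 169 205 218 219 219 219 219 220 220 219 219 219 219 219 219 219
289 184 149 103  81  82  85  84  84  94 133 175 201 208 210 210 210 212 212 212 212 212 212 212 212 212 213
292 123 111  95  93  93  90  83  80  86 100 115 124 125 125 126 126 127 129 128 129 131 132 131 133 134 134
295 127 127 126 125 127 126 125 125 125 126 126 127 126 124 125 124 125 125 126 125 126 126 126 126 128 128
```

```bash
python3 - <<'E'
from h import *
c=cap('top'); A=lambda u,v,z:atz(c,(u,v),z)[:2]
b=A(306,228.3,.034); p=A(304.35,238,.028); q=A(297.2,277,.028); e=A(295,293,.015); g0=A(297,278.5,.024)
for a,d in ((p,q),(b,e),(b,q)): v=a-d; print('yaw',np.arctan2(v[1],v[0]))
print('bore',b,'bore-end',np.linalg.norm(b-e),'bore-gripstart',np.linalg.norm(b-g0))
v=(b-e)/np.linalg.norm(b-e); print('origin',b-.05*v, 'alt',e+.135*v)
plan((*(b-.05*v),.12,np.arctan2(v[1],v[0]),1))
E
```

```text
yaw -0.16366904118897377
yaw -0.14639967724508948
yaw -0.15930016774727704
bore [ 0.5207 -0.0503] bore-end 0.18181807983541884 bore-gripstart 0.14119644189136082
origin [ 0.4713 -0.043 ] alt [ 0.4744 -0.0434]
t 7.83 pos [0.5897 0.2879 0.2835] F [ 0.2 -0.  -0.8] M [-0.02  0.07  0.01] open 0.599 g 0.0 yaw -0.020234127343727863 tilt [-0.0029 -0.0009]
[0.3708, -1.1102, 0.5472, -0.0004, -0.0009, 0.0402, 1.0]
```

>>> move_arm(increments=[[0.05, -0.1, 0, 0, 0, 0.01, 0.6], [0.1, -0.23, 0, 0, 0, 0.02, 0.6], [0.14, -0.36, 0, 0, 0, 0.03, 0.6], [0.18, -0.49, 0, 0, 0, 0.043, 0.6], [0.22, -0.62, 0, 0, 0, 0.043, 0.6], [0.27, -0.75, 0.05, 0, 0, 0.043, 0.6], [0.31, -0.86, 0.12, 0, 0, 0.043, 0.6], [0.34, -0.96, 0.22, 0, 0, 0.043, 0.6], [0.36, -1.0, 0.34, 0, 0, 0.043, 0.6], [0.365, -1.0, 0.45, 0, 0, 0.043, 0.6]])

```text
time_s: 8.67
position: [0.4737, -0.0123, 0.1488]
tcp_rot: [[-0.987, 0.158, -0.0], [0.158, 0.987, -0.001], [0.0, -0.001, -1.0]]
force: [1.0, 1.2, -0.6]
opening: 0.599
grasp_force: 0.0
```

```bash
python3 - <<'E'
from h import *
plan((.473,-.0432,.1,-.155,.6),(.473,-.0432,.0145,-.155,.6))
E
```

```text
t 8.67 pos [ 0.4737 -0.0123  0.1488] F [ 1.   1.2 -0.6] M [ 0.03  0.01 -0.06] open 0.599 g 0.0 yaw -0.15909224356026372 tilt [-0.0002 -0.0008]
[-0.0141, -0.1018, 0.1628, -0.0003, -0.0, -0.0013, 0.6]
[-0.0141, -0.1016, 0.4478, -0.0003, -0.0, -0.0013, 0.6]
```

>>> move_arm(increments=[[-0.014, -0.1, 0.06, 0, 0, 0, 0.6], [-0.014, -0.1, 0.14, 0, 0, 0, 0.6], [-0.014, -0.1, 0.22, 0, 0, 0, 0.6], [-0.014, -0.1, 0.29, 0, 0, 0, 0.6], [-0.014, -0.1, 0.34, 0, 0, 0, 0.6], [-0.014, -0.1, 0.36, 0, 0, 0, 0.6], [-0.014, -0.1, 0.36, 0, 0, 0, 0.6]])

```text
time_s: 9.25
position: [0.4734, -0.0396, 0.0406]
tcp_rot: [[-0.988, 0.155, -0.004], [0.155, 0.988, 0.001], [0.004, 0.001, -1.0]]
force: [-0.4, -0.4, 0.4]
opening: 0.599
grasp_force: 0.0
```

```bash
python3 - <<'E'
from h import *
plan((.473,-.0432,.0145,-.155,.6))
E
```

```text
t 9.25 pos [ 0.4734 -0.0396  0.0406] F [-0.4 -0.4  0.4] M [ 0.04  0.01 -0.07] open 0.599 g 0.0 yaw -0.15544540032037196 tilt [-0.0036  0.0012]
[-0.0009, -0.0121, 0.0869, 0.0002, -0.0012, -0.0001, 0.6]
```

>>> move_arm(increments=[[0, -0.01, 0.03, 0, 0, 0, 0.6], [0, -0.01, 0.06, 0, 0, 0, 0.6], [0, -0.01, 0.085, 0, 0, 0, 0.6], [0, -0.01, 0.085, 0, 0, 0, 0.6], [0, -0.01, 0.085, 0, 0, 0, 0], [0, -0.01, 0.085, 0, 0, 0, 0], [0, -0.01, 0.085, 0, 0, 0, 0], [0, -0.01, 0.085, 0, 0, 0, 0], [0, -0.01, 0.085, 0, 0, 0, 0], [0, -0.01, 0.085, 0, 0, 0, 0]])

```text
time_s: 10.08
position: [0.4741, -0.0429, 0.0169]
tcp_rot: [[-0.988, 0.155, 0.001], [0.155, 0.988, -0.0], [-0.001, -0.0, -1.0]]
force: [-0.5, 0.1, 0.0]
opening: 0.231
grasp_force: 0.0
```

```bash
python3 - <<'E'
from h import *
plan((.473,-.0432,.06,-.155,0))
E
```

```text
t 10.08 pos [ 0.4741 -0.0429  0.0169] F [-0.5  0.1  0. ] M [0.01 0.03 0.02] open 0.231 g 0.0 yaw -0.15521017541355073 tilt [ 0.0006 -0.0002]
[0.0035, -0.0017, -0.1436, -0.0, 0.0002, -0.0001, 0.0]
```

>>> move_arm(increments=[[0.003, 0, 0.008, 0, 0, 0, 0.23], [0.003, 0, 0.008, 0, 0, 0, 0.23], [0.003, 0, 0.008, 0, 0, 0, 0], [0.003, 0, 0.008, 0, 0, 0, 0], [0.003, 0, 0.008, 0, 0, 0, 0], [0.003, 0, 0.008, 0, 0, 0, 0]])

```text
time_s: 10.58
position: [0.4729, -0.0427, 0.0141]
tcp_rot: [[-0.988, 0.155, -0.0], [0.155, 0.988, 0.0], [0.0, 0.0, -1.0]]
force: [-0.2, -1.0, -1.4]
opening: 0.186
grasp_force: 30.0
```

```bash
python3 - <<'E'
from h import *
plan((.473,-.0432,.06,-.155,0))
E
```

```text
t 10.58 pos [ 0.4729 -0.0427  0.0141] F [-0.2 -1.  -1.4] M [-0.08  0.02  0.  ] open 0.186 g 29.998008823022246 yaw -0.15531270958795573 tilt [-0.0004  0.0001]
[-0.0005, -0.0015, -0.1529, 0.0, -0.0001, -0.0001, 0.0]
```

Gripped at 16 mm. I'll lift 4 cm and read the moment to check the balance.

>>> move_arm(increments=[[0, 0, -0.02, 0, 0, 0, 0], [0, 0, -0.05, 0, 0, 0, 0], [0, 0, -0.09, 0, 0, 0, 0], [0, 0, -0.13, 0, 0, 0, 0], [0, 0, -0.13, 0, 0, 0, 0], [0, 0, -0.13, 0, 0, 0, 0], [0, 0, -0.13, 0, 0, 0, 0]])

```text
time_s: 11.17
position: [0.4729, -0.0426, 0.0533]
tcp_rot: [[-0.988, 0.155, 0.0], [0.155, 0.988, -0.0], [-0.0, -0.0, -1.0]]
force: [0.5, 0.9, -3.7]
opening: 0.179
grasp_force: 30.0
```

```bash
python3 - <<'E'
from h import *
for i in range(5):
    plan(); cap('side')
c=cap('side','l1'); cv2.imwrite('pics/l1c.png',cv2.resize(c['image'][180:290,180:330],None,fx=5,fy=5,interpolation=cv2.INTER_CUBIC))
E
```

```text
t 11.17 pos [ 0.4729 -0.0426  0.0533] F [ 0.5  0.9 -3.7] M [0.02 0.03 0.01] open 0.179 g 29.9980382155627 yaw -0.15524073461463336 tilt [ 0. -0.]
t 11.22 pos [ 0.4727 -0.0426  0.053 ] F [ 1.2 -0.5 -3.6] M [ 0.04 -0.01  0.03] open 0.181 g 29.99797035008669 yaw -0.15527509955472635 tilt [-0.0007  0.0002]
t 11.27 pos [ 0.4726 -0.0426  0.0528] F [-0.4  0.9 -3.5] M [ 0.01 -0.02 -0.02] open 0.18 g 29.997951742261648 yaw -0.15532143120211167 tilt [-0.0011  0.0004]
t 11.32 pos [ 0.4726 -0.0426  0.0528] F [-0.2  0.8 -3.7] M [0.03 0.03 0.  ] open 0.18 g 29.99806869775057 yaw -0.1553109352507453 tilt [-0.0012  0.0004]
t 11.37 pos [ 0.4726 -0.0426  0.0527] F [ 0.6  0.2 -3.4] M [0.04 0.02 0.02] open 0.182 g 29.99804430641234 yaw -0.15539258027269473 tilt [-0.0012  0.0004]
```

View pics/l1c.png

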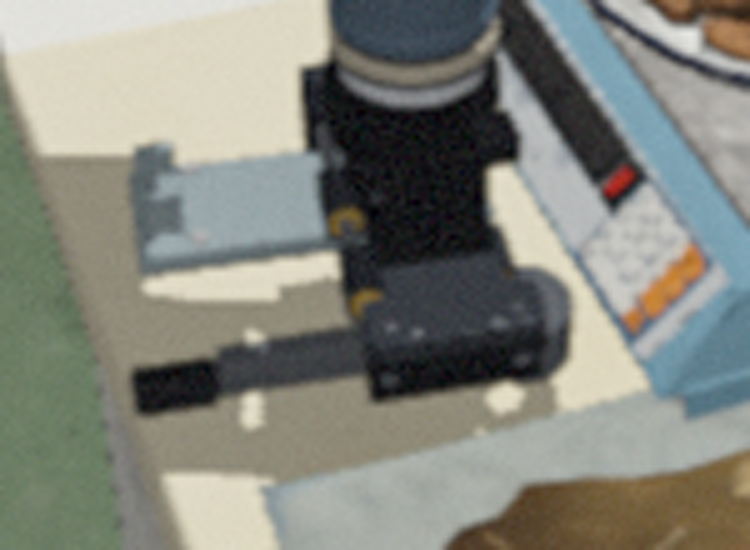

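The lever is lifted and looks level: grip end at crop (135,390), grip/bar joint at (218,382), boss right edge at (572,330). I'll check it against the model.

```bash
cat > chk.py <<'E'
from h import *
from scipy.optimize import least_squares
def lev(c,obs,zoff,show=True):
    "fit (s: shift along the bar, pitch) of the held lever from picture points; obs: (local pt, px)"
    s=bot.read_state(); p=np.array(s['position']); R0=np.array(s['tcp_rot']); w=np.arctan2(-R0[0,1],R0[1,1])
    def W(q,l):
        cx=l[0]*np.cos(q[1])-(l[2]-.02)*np.sin(q[1])+q[0]; cz=l[0]*np.sin(q[1])+(l[2]-.02)*np.cos(q[1])+.02
        return [p[0]+np.cos(w)*cx-np.sin(w)*l[1],p[1]+np.sin(w)*cx+np.cos(w)*l[1],cz+p[2]-zoff]
    f=lambda q:np.concatenate([proj(c,W(q,l))-px for l,px in obs])
    r=least_squares(f,[0,0]); print('s,pitch',r.x,r.fun.reshape(-1,2).round(1).tolist()); return r.x
E
python3 - <<'E'
from chk import *
c=cap('side'); k=lambda x,y:np.array([(x+.5)/5-.5+180,(y+.5)/5-.5+180])
# grip axis height: bar mid 17 ; bottom corner of the end face, grip start on near side
lev(c,[((-.135,0,.017),k(136,391)),((-.095,-.012,.017),k(219,385)),((-.095,0,.029),k(216,362))],.0141)
lev(c,[((-.135,0,.017),k(136,391)),((-.095,-.012,.017),k(219,385)),((-.095,0,.029),k(216,362)),((.075*1,-.0,.034),k(571,300))],.0141)
b=np.array([.4731,.1162]);w=-.1782; d=np.array([np.cos(w),np.sin(w)])
pin=b+.08*d; print('pin',pin,'origin target',pin-.05*d)
t=pin-.05*d
plan((t[0],t[1],.15,w,0),(t[0],t[1],.11,w,0))
E
```

```text
s,pitch [0.0027 0.0077] [[-0.8, -0.4], [0.7, 1.7], [0.2, -1.0]]
s,pitch [ 0.0021 -0.0021] [[-1.1, -0.7], [0.4, 1.5], [-0.1, -1.3], [0.5, -1.5]]
pin [0.5518 0.102 ] origin target [0.5026 0.1109]
t 11.52 pos [ 0.4729 -0.0427  0.0529] F [ 0.6  0.2 -3.5] M [ 0.05 -0.06 -0.02] open 0.183 g 29.997923467308283 yaw -0.15533275318769788 tilt [-0.0008  0.0002]
[-0.0186, 0.521, -0.3237, 0.0, -0.0003, 0.0073, 0.0]
[-0.0187, 0.521, -0.1904, 0.0, -0.0003, 0.0073, 0.0]
```

>>> move_arm(increments=[[0, 0, -0.06, 0, 0, 0, 0], [0, 0, -0.15, 0, 0, 0, 0], [0, 0.03, -0.24, 0, 0, 0.002, 0], [-0.005, 0.1, -0.3, 0, 0, 0.004, 0], [-0.01, 0.18, -0.32, 0, 0, 0.007, 0], [-0.012, 0.27, -0.32, 0, 0, 0.007, 0], [-0.012, 0.36, -0.32, 0, 0, 0.007, 0], [-0.012, 0.44, -0.32, 0, 0, 0.007, 0], [-0.012, 0.5, -0.32, 0, 0, 0.007, 0], [-0.012, 0.521, -0.32, 0, 0, 0.007, 0]])

```text
time_s: 12.35
position: [0.5005, 0.1136, 0.149]
tcp_rot: [[-0.985, 0.174, -0.0], [0.174, 0.985, 0.001], [0.001, 0.001, -1.0]]
force: [0.5, -0.5, -3.5]
opening: 0.182
grasp_force: 30.0
```

```bash
python3 - <<'E'
from h import *
plan((.5006,.1113,.11,-.1782,0))
E
```

```text
t 12.35 pos [0.5005 0.1136 0.149 ] F [ 0.5 -0.5 -3.5] M [ 0.07  0.01 -0.04] open 0.182 g 29.99810460023582 yaw -0.17494892334147719 tilt [-0.0004  0.0008]
[-0.0018, -0.0075, 0.1299, 0.0002, -0.0002, 0.001, 0.0]
```

>>> move_arm(increments=[[-0.001, -0.002, 0.03, 0, 0, 0, 0], [-0.001, -0.002, 0.06, 0, 0, 0, 0], [-0.001, -0.002, 0.09, 0, 0, 0, 0], [-0.001, -0.002, 0.115, 0, 0, 0, 0], [-0.001, -0.002, 0.13, 0, 0, 0, 0], [-0.001, -0.002, 0.13, 0, 0, 0, 0], [-0.001, -0.002, 0.13, 0, 0, 0, 0]])

```text
time_s: 12.93
position: [0.5008, 0.1099, 0.1097]
tcp_rot: [[-0.984, 0.177, -0.001], [0.177, 0.984, -0.0], [0.001, -0.0, -1.0]]
force: [-0.2, -1.1, -3.5]
opening: 0.184
grasp_force: 30.0
```

```bash
python3 - <<'E'
from h import *
plan((.5006,.1113,.11,-.1782,0))
a=cap('top')['image'][180:280,210:290]; b=cap('side')['image'][160:260,190:300]
f=lambda i,w:cv2.resize(i,(w,500),interpolation=cv2.INTER_CUBIC)
cv2.imwrite('pics/f.png',np.hstack([f(a,250),f(b,550)]))
E
```

```text
t 12.93 pos [0.5008 0.1099 0.1097] F [-0.2 -1.1 -3.5] M [-0.04 -0.02  0.01] open 0.184 g 29.998042937368155 yaw -0.17822598686253788 tilt [-0.0013 -0.    ]
[0.0013, 0.0044, -0.001, -0.0001, -0.0004, -0.0, 0.0]
```

View pics/f.png

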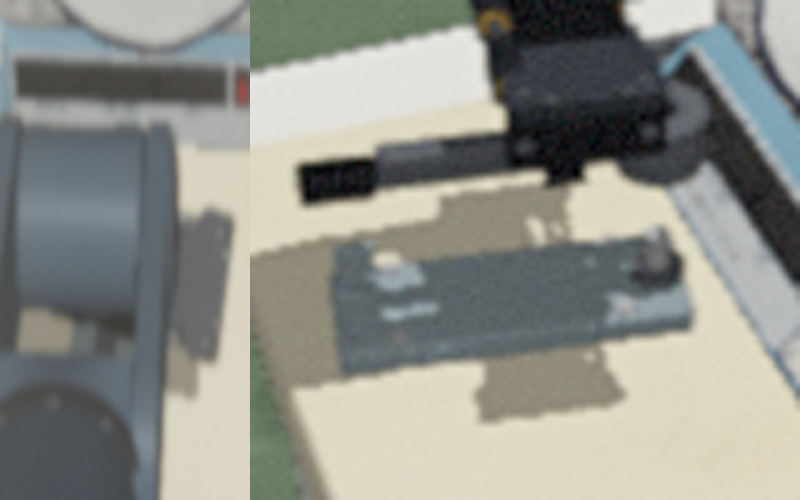

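On the right, the lever is held level above the bed: grip end (299,183), grip/bar joint (377,172), boss bottom (665,183). The pin top is at (657,235) and the rest at about (362,255).

```bash
python3 - <<'E'
from chk import *
c=cap('side'); k=lambda x,y:np.array([(x-250+.5)/5-.5+190,(y+.5)/5-.5+160]); inv=lambda u:((u-[190,160]+.5)*5-.5+[250,0]).round(1)
q=lev(c,[((-.135,0,.017),k(299,183)),((-.095,-.012,.017),k(377,178)),((-.095,0,.029),k(375,157))],.0141)
s=bot.read_state(); p=np.array(s['position']); w=-.1782; d=np.array([np.cos(w),np.sin(w)])
for sh in (0,.002,.004):
    B=p[:2]+(.05+sh)*d
    th=np.linspace(0,2*np.pi,73)
    E=lambda z,r=.025:np.array([inv(proj(c,[B[0]+r*np.cos(t),B[1]+r*np.sin(t),z])) for t in th])
    bot_=E(.0956); top=E(.1296)
    print(sh,'bore',B,'boss right',max(bot_[:,0].max(),top[:,0].max()),'bottom',bot_[:,1].max(),bot_[bot_[:,1].argmax()])
print('pin top px',inv(proj(c,[.5518,.102,.046])))
E
```

```text
s,pitch [0.0026 0.0169] [[-0.4, -0.3], [0.5, 1.5], [-0.0, -1.0]]
0 bore [0.5506 0.1015] boss right 705.0 bottom 193.3 [652.5 193.3]
0.002 bore [0.5526 0.1011] boss right 708.9 bottom 192.9 [660.7 192.9]
0.004 bore [0.5545 0.1008] boss right 712.7 bottom 192.4 [664.5 192.4]
pin top px [656.9 235. ]
```

```bash
python3 - <<'E'
from chk import *
c=cap('side'); g=c['image'].max(2)
for u in (199,203,207,211,268,270,272,274,276): print(u,g[184:204,u].tolist())
for r in (180,184,188,192): print(r,g[r,268:288].tolist(), g[r,194:222].tolist())
s=bot.read_state(); p=np.array(s['position']); w=-.1782; d=np.array([np.cos(w),np.sin(w)]); n=np.array([-d[1],d[0]])
for pitch in (0,.02,.04):
    P=lambda x,y,z:proj(c,[*(p[:2]+(x+.0025)*d+y*n),.0956+z+x*pitch])
    th=np.linspace(0,2*np.pi,73)
    b=np.array([P(.05+.025*np.cos(t),.025*np.sin(t),0) for t in th]); gr=np.array([P(-.135,.012*np.cos(t),.017+.012*np.sin(t)) for t in th]); g2=np.array([P(-.1,.012*np.cos(t),.017+.012*np.sin(t)) for t in th])
    print(pitch,'boss bottom at cols',[(int(u),round(np.interp(u,b[b[:,0].argsort()[::1]][:,0],b[b[:,0].argsort()][:,1]),1)) for u in ()],'lowest',b[b[:,1].argmax()],'grip end',gr.min(0),gr.max(0),'grip@-.1 rows',g2[:,1].min(),g2[:,1].max(),'col',g2[:,0].mean())
E
```

```text
199 [224, 226, 225, 225, 223, 221, 222, 214, 178, 131, 134, 138, 151, 174, 189, 195, 199, 211, 218, 221]
203 [225, 226, 226, 222, 220, 222, 219, 188, 97, 20, 26, 31, 11, 36, 15, 35, 116, 186, 221, 222]
207 [225, 226, 223, 220, 221, 224, 215, 149, 57, 23, 20, 27, 36, 32, 25, 64, 161, 220, 225, 222]
211 [225, 222, 219, 219, 221, 221, 202, 117, 18, 18, 39, 38, 36, 27, 40, 115, 187, 220, 222, 222]
268 [33, 47, 54, 36, 29, 16, 36, 60, 68, 61, 64, 69, 130, 192, 221, 222, 221, 223, 221, 221]
270 [41, 55, 64, 43, 21, 22, 34, 64, 67, 69, 68, 64, 91, 168, 219, 224, 223, 222, 222, 222]
272 [33, 36, 39, 33, 32, 32, 44, 66, 71, 65, 64, 68, 92, 151, 199, 219, 225, 222, 223, 221]
274 [105, 105, 102, 88, 71, 71, 64, 73, 69, 65, 64, 68, 117, 169, 177, 176, 191, 203, 218, 223]
276 [112, 109, 97, 77, 69, 69, 63, 66, 69, 73, 64, 81, 137, 178, 187, 189, 181, 176, 157, 159]
180 [35, 39, 41, 45, 37, 41, 66, 86, 102, 113, 108, 110, 106, 83, 56, 54, 79, 125, 168, 186] [226, 226, 225, 226, 226, 226, 225, 226, 226, 226, 225, 227, 225, 225, 225, 226, 225, 227, 226, 227, 224, 226, 226, 225, 228, 226, 227, 227]
1
[... 498 characters left out ...]
68, 59, 77, 114, 120, 78, 41, 41, 39, 49, 48] [220, 220, 221, 221, 207, 178, 147, 130, 115, 97, 84, 75, 64, 57, 39, 20, 16, 18, 21, 28, 57, 68, 74, 84, 82, 84, 76, 77]
0 boss bottom at cols [] lowest [271.8805 198.132 ] grip end [198.2265 190.6214] [199.4425 200.1912] grip@-.1 rows 188.98590480147604 198.50491393966462 col 212.93684621450885
0.02 boss bottom at cols [] lowest [271.8826 197.8529] grip end [198.3406 191.475 ] [199.5543 201.0289] grip@-.1 rows 189.61758479507398 199.12427975448688 col 213.00310380581115
0.04 boss bottom at cols [] lowest [271.0265 197.5852] grip end [198.4543 192.3259] [199.6658 201.8638] grip@-.1 rows 190.24774189709746 199.7421543514132 col 213.06920184251496
```

```bash
cat > sil.py <<'E'
from h import *
from scipy.optimize import least_squares
c=cap('side'); g=np.mean([c['image'].max(2).astype(float)]+[cap('side')['image'].max(2).astype(float) for _ in range(4)],0)
s=bot.read_state(); p=np.array(s['position']); R=np.array(s['tcp_rot']); w=np.arctan2(-R[0,1],R[1,1])
def edge(v,r0,step):  # walk from inside out until crossing half way to the background 222
    r=r0; lo=np.median([v[r0-1],v[r0],v[r0+1]]); h=(lo+222)/2
    while v[r]<h: r+=step
    return r-step*(v[r]-h)/(v[r]-v[r-step])
t=np.linspace(0,2*np.pi,60,endpoint=False); cs,sn=np.cos(t),np.sin(t)
boss=np.vstack([np.c_[.05+.025*cs,.025*sn,0*t+z] for z in (0,.034)])
grip=np.vstack([np.c_[0*t+x,.012*cs,.017+.012*sn] for x in (-.135,-.095)])
bar=np.array([[x,y,z] for x in (-.095,.03) for y in (-.008,.008) for z in (.006,.028)])
def hull(q,X):
    sh,pt,dz,yw=q; a=w+yw; x=X[:,0]+sh-(X[:,2]-.023)*pt; z=X[:,2]+X[:,0]*pt+p[2]-.0141+dz
    return cv2.convexHull(np.array([proj(c,[p[0]+np.cos(a)*u-np.sin(a)*v,p[1]+np.sin(a)*u+np.cos(a)*v,k]) for u,v,k in zip(x,X[:,1],z)],np.float32))[:,0]
def cross(H,u,ax,hi):
    o=[]
    for A,B in zip(H,np.roll(H,-1,0)):
        if (A[ax]-u)*(B[ax]-u)<=0 and A[ax]!=B[ax]: o.append(A[1-ax]+(B[1-ax]-A[1-ax])*(u-A[ax])/(B[ax]-A[ax]))
    return (max(o) if hi else min(o)) if o else 0
obs=[]
for u in (203,205,207,209,211): obs+=[(grip,u,0,True,edge(g[:,u],196,1)),(grip,u,0,False,edge(g[:,u],195,-1))]
for u in (219,222,225,228,231,234): obs+=[(bar,u,0,True,edge(g[:,u],194,1))]
for u in (268,269,270,271,272): obs+=[(boss,u,0,True,edge(g[:,u],194,1))]
for r in (194,196,198): obs+=[(grip,r,1,False,edge(g[r],205,-1))]
f=lambda q:np.array([cross(hull(q,X),u,ax,hi)-e for X,u,ax,hi,e in obs]+[q[2]/.002,q[3]/.01])
r=least_squares(f,[0,0,0,0],diff_step=1e-3,x_scale=[.01,.01,.01,.01]); print('s,pitch,dz,dyaw',r.x); print(r.fun.round(1))
print('resid at level',f([.0025,0,0,0]).round(1))
E
python3 sil.py
```

```text
s,pitch,dz,dyaw [ 0.0036  0.0378  0.0024 -0.0006]
[ 0.2 -1.1  0.3 -1.2  0.1 -1.2  0.  -1.4 -0.1 -1.4  1.7  1.6  1.5  1.4
  1.2  1.3 -0.2 -0.2 -0.2 -0.2 -0.3 -0.1 -0.  -0.2  1.2 -0.1]
resid at level [-0.6 -1.8 -0.4 -1.8 -0.5 -1.8 -0.5 -1.9 -0.6 -1.8  1.4  1.4  1.4  1.4
  1.3  1.5  1.2  1.2  1.2  1.2  1.1 -0.5 -0.5 -0.7  0.   0. ]
```

Treating the bar and boss edges alone (their offset is constant along the bar), the lever is level to about 0.005 rad. The bore is about 1.5 mm off the pin, so I'll trim that and let it settle.

```bash
python3 - <<'E'
from h import *
plan((.4998,.1113,.110,-.1782,0))
E
```

```text
t 13.38 pos [0.5011 0.1106 0.1105] F [ 0.6  0.1 -4.4] M [ 0.03  0.02 -0.02] open 0.18 g 29.998040897771716 yaw -0.1771472867475221 tilt [ 0.0005 -0.    ]
[0.0047, 0.0016, 0.0017, 0.0, 0.0002, 0.0003, 0.0]
```

>>> move_arm(increments=[[0.003, 0.001, 0.001, 0, 0, 0, 0], [0.005, 0.002, 0.001, 0, 0, 0, 0], [0.005, 0.002, 0.001, 0, 0, 0, 0], [0.005, 0.002, 0.001, 0, 0, 0, 0], [0.005, 0.002, 0.001, 0, 0, 0, 0], [0.005, 0.002, 0.001, 0, 0, 0, 0], [0.005, 0.002, 0.001, 0, 0, 0, 0], [0.005, 0.002, 0.001, 0, 0, 0, 0]])

```text
time_s: 14.05
position: [0.4996, 0.1114, 0.1099]
tcp_rot: [[-0.984, 0.176, 0.0], [0.176, 0.984, 0.0], [-0.0, 0.0, -1.0]]
force: [0.1, 0.6, -3.7]
opening: 0.182
grasp_force: 30.0
```

```bash
python3 - <<'E'
from h import *
plan((.4998,.1113,.110,-.1782,0)); cap('side')
plan()
print([(r['conf'],r['location']) for r in nets.find_in('side','basket')[:2]])
print(workorder.hand_in())
E
```

```text
t 14.05 pos [0.4996 0.1114 0.1099] F [ 0.1  0.6 -3.7] M [ 0.06  0.08 -0.02] open 0.182 g 29.997929306700826 yaw -0.17731620445376997 tilt [0. 0.]
[-0.0006, -0.0001, -0.0002, 0.0, 0.0, 0.0003, 0.0]
t 14.1 pos [0.4996 0.1114 0.1099] F [-0.3  0.1 -2.9] M [ 0.01 -0.04 -0.03] open 0.179 g 29.997921707108617 yaw -0.1772693897604525 tilt [ 0. -0.]
[(0.68, [269.6, 153.6]), (0.43, [310.0, 135.6])]
the job is handed in; nothing more can be done
None
```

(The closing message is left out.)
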